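Index the filter wheel to the cross and confirm

ROBOT

A 7-joint arm with a two-finger parallel gripper is mounted at the origin on the work surface. World frame = base frame: x ahead of the robot, y to its left, z up, the work surface at z = 0. Lengths are in m, angles in degrees, forces in N, time in s.
With the tool pointing down it reaches from about 0.425 to 0.825 m from the base axis. Payload 3.6 kg.
Tool frame: the origin (TCP) lies between the finger pads; the fingertips stand 17 mm ahead of it and the grasp point (between the pads) lies 2 mm behind it; z points along the fingers, y is the line along which they close (so a half turn about z gives the same grasp; the last joint's range is limited). The gripper opens to 93 mm and grips with 3 to 60 N. Pads are 15 mm wide; open, the fingers measure 128 mm over their backs; the gripper's body (75 mm by 188 mm) begins 65 mm behind the grasp point.
Start: joints at [-69.987, 35.231, -0.722, 81.555, 0.464, 63.22, -2.315], TCP at [0.239, 0.605, 0.236] pointing down, gripper open.
Joint ranges: [-178.69, 178.69], [-17.37, 117.87], [-77.05, 75.6], [15.02, 138.74], [-78.02, 258.01], [0.78, 113.62], [-162.83, 162.83]. Speed limits (degrees/s): [159.86, 159.86, 180, 180, 180, 180, 180].

INTERFACE

Orientations are given as a 3x3 rotation matrix whose columns are the frame's x, y, z axes.
In Python, from workcell import ctrl gives the robot as it stands.
- The arm moves only by the tool carry_out, never from a script. Its argument "steps" is a list of rows, each a list of 5 numbers: the shift along the tool's x, y, z in mm, then the turn about the tool's z in rad, then the opening, from -1 (shut) to 1 (fully open). A call has 1 to 20 rows; each row is the pose to reach, as a shift and turn from the pose commanded when the call began, along the tool's axes at that moment; what a row does not reach only later rows make up. A row lasts 1/8 s, in which the tool goes at most 62.5 mm and 10.7 degrees, less where a joint would pass 70% of its speed; a pose out of reach is approached as far as the arm can. A call with a gripper value outside its range is refused whole. The fingers move at their own pace and stop on an object; "grip_force" is the grip in N (left out, the last holds). Time passes only in rows, so rows that repeat a pose let the fingers close. It gives the time, the measured TCP pose, the force, the opening and the grip force at its end, in the units of the state.
- ctrl.sense(): the state, without advancing time (a new reading comes with each control period).
- ctrl.capture(name): name is "side" or "top"; returns the picture (480x640x3 uint8, red, green, blue); there is no depth.
- ctrl.calibration(name): a dict with "mtx" (3x3 intrinsics, pixels), "position" and "attitude" of the camera in the world. Camera axes: x right, y down, z forward; pixel columns grow to the right and rows downward; lengths in m; the calibration is good to about 2 mm. A picture is of the moment at which its call begins. calibration takes no time and is no camera call.
- ctrl.hand_in(): hands the job in; it is judged then, once.
The state is a dict: "clock": time; "joint_pos": joint angles; "qd": joint speeds; "effort": joint torques, N m; "eef_pos": TCP position; "ee_rot": TCP orientation; "force": force on the tool from outside, world axes, zero at the start; "ft_torque": the same for the moment, N m; "width": finger opening in m; "grasp_force": force on a finger pad.
Only numpy, scipy, OpenCV 4.12 (cv2) and the standard library are available. Lean on these libraries where they do the work, as an engineer would, in place of code of your own. Each camera call takes 0.05 s, during which the arm holds its last target. There are 200 camera calls.

TASK

On the grey filter-wheel box, push the wheel round by its protruding tab, with the fingers and gently, never pinching the tab, until the tab points squarely at the disc marked with a cross. Then, with the wheel left there, press the round button on the same box fully down and let it come up again. Do not press the button before the wheel is set, and leave everything else standing where it is.

Things in the scene. Friction and masses are not known exactly. Their poses are not given: they have to be found in the camera images.
- unit: The filter-wheel box: grey housing with a white band round it 290 x 290 mm, flat deck 60 mm high, fixed to the table. Origin: on the wheel's pivot axis (the middle of the box), at table level; z up. The button is on its -x side. The mark discs lie on the deck on a circle of 110 mm radius about the pivot, at 55 and 110 degrees to either side of the box's +x direction.
- selector (a joint): Angle of the filter wheel about its vertical pivot, rad, counter-clockwise positive seen from above; 0 = tab points along the box's +x. It turns from -2.3 to 2.3. No click stops or springs: a friction of 0.12 N m (about 2 N at the tab) holds it wherever it is left. The wheel is 120 mm across, its top 78 mm above the table. Nothing else on the wheel stands higher than 4 mm except the tab.
- tab (a point): Centre of the upper part of the tab, an upright steel fin on the rim of the wheel: 40 mm long in the radial direction (45 to 85 mm from the pivot), 10 mm thick, and standing from the wheel's top (78 mm above the table) to 115 mm above the table. This point is 65 mm from the pivot and 115 mm above the table. Its x axis points radially outward.
- pointer (a point): Imaginary point that turns with the wheel: 110 mm from the pivot, straight out beyond the tab's end (25 mm past it), 63 mm above the table. It is over a disc's centre when the tab points squarely at that disc.
- mark_cross: A flat white disc, 48 mm across and 2 mm thick, fixed to the deck, with a black plus-shaped cross (40 mm across, bars 10 mm wide) on its top. Origin: centre of its underside, on the deck. The four discs can be in any order.
- mark_ring: A flat white disc, 48 mm across and 2 mm thick, fixed to the deck, with a black ring (40 mm across, 22 mm hole) on its top. Origin: centre of its underside, on the deck. The four discs can be in any order.
- mark_bar: A flat white disc, 48 mm across and 2 mm thick, fixed to the deck, with one straight black bar (40 x 10 mm) on its top. Origin: centre of its underside, on the deck. The four discs can be in any order.
- mark_dot: A flat white disc, 48 mm across and 2 mm thick, fixed to the deck, with a small black solid dot (15 mm across) on its top. Origin: centre of its underside, on the deck. The four discs can be in any order.
- confirm (a joint): Travel of the push button, m: 0 = up, 0.006 = fully down. Sprung; fully down takes 5 N, straight down.
- confirm_top (a point): Centre of the top face of the round grey push button, 28 mm across, on the deck near the box's -x edge, 116 mm from the pivot. It moves down with the button.
- ring_gauge: Loose steel ring, 42 mm across, 20 mm high, standing on a corner of the deck (+x, +y). Origin: centre of its underside. Leave alone.
- gauge_block: Loose steel block 35 x 20 x 20 mm on the opposite corner of the deck (-x, -y). Origin: centre of its underside. Leave alone.
- loupe: Loose black loupe, 44 mm across, 45 mm high, on the table beside the box. Origin: centre of its underside. Leave alone.
- vblock: Loose dark steel V-block, 60 x 45 x 40 mm, on the table beside the box. Origin: centre of its underside. Leave alone.
- weight: Loose brass knobbed weight, 38 mm across, 56 mm high, on the table beside the box. Origin: centre of its underside. Leave alone.
- screwdriver: Loose screwdriver, 160 mm long, lying on the table beside the box. Origin: on its underside, near the middle of its length. Leave alone.
- cup: Loose white cup, 68 mm across, 85 mm high, on the table beside the box. Origin: centre of its underside. Leave alone.

How it is judged:
By the outcome, as a careful person would: the job done as asked, in the order asked, and still so for the second after the job is handed in, with the robot touching nothing.
It also fails if it takes over 45 s, if anything falls off the work surface, if the arm or the gripper's body presses on something with over 40 N, if the wrist force passes 120 N, or if a joint passes its speed limit or range.

## Working session

There is one attempt and no reset: what is moved stays moved. The work goes in short steps, Python scripts to look and compute and a tool call to move; the robot and the scene stay as the last step left them, time stands still between calls to the robot, and variables do not carry over. Pictures are saved under pics/ and viewed, at most 10 in all, crops included, and the job is handed in when it is done.

Besides the shell and the picture viewer there is one more tool, called after "Emit:" as name(argument=value, ...), one argument or row to a line, values as JSON. carry_out: Moves the arm, as the interface text tells. Its arguments: {"type":"object","properties":{"steps":{"type":"array"},"grip_force":{"type":"number"}},"required":["steps"]}

```bash
mkdir -p pics; python3 - <<'E'
from workcell import ctrl
import cv2
for n in("top","side"):
    cv2.imwrite(f"pics/{n}0.png",ctrl.capture(n)[:,:,::-1]); print(n,ctrl.calibration(n))
s=ctrl.sense(); print(s["clock"],s["eef_pos"],s["ee_rot"],s["force"],s["width"])
E
```

```text
top {'mtx': array([[508.39142286,   0.        , 318.88109226],
       [  0.        , 508.39142286, 241.69960588],
       [  0.        ,   0.        ,   1.        ]]), 'position': array([0.3986145 , 0.03622335, 0.99398583]), 'attitude': array([[-0.00952396, -0.98268868,  0.18501958],
       [-0.99994156,  0.00841267, -0.00679042],
       [ 0.00511636, -0.18507344, -0.98271137]])}
side {'mtx': array([[579.94177763,   0.        , 325.03888097],
       [  0.        , 579.94177763, 235.48157476],
       [  0.        ,   0.        ,   1.        ]]), 'position': array([0.42962934, 0.91680248, 0.91753565]), 'attitude': array([[-9.83786271e-01, -1.20722812e-01,  1.32629470e-01],
       [-1.79344265e-01,  6.60334508e-01, -7.29242053e-01],
       [ 4.56335125e-04, -7.41204655e-01, -6.71278967e-01]])}
0.1 [0.23829551 0.60402116 0.23461387] [[-9.30237331e-01  3.66957529e-01 -8.24811248e-04]
 [ 3.66958455e-01  9.30234867e-01 -2.14109863e-03]
 [-1.84240795e-05 -2.29440133e-03 -9.99997368e-01]] [-0.18280801  0.00363816 -0.67170415] 0.09316716186333272
```

View pics/top0.png

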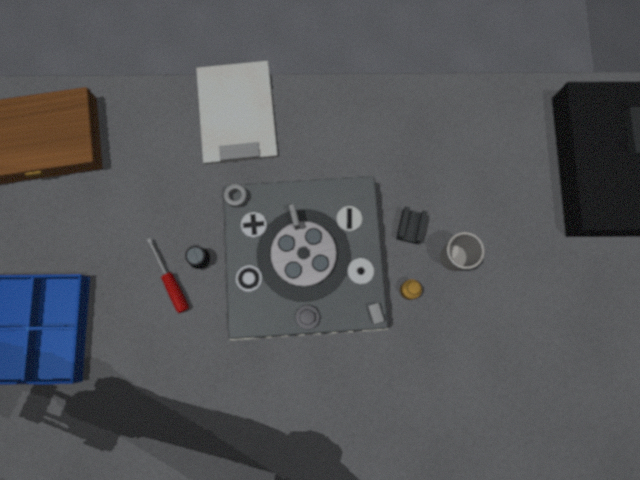

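View pics/side0.png

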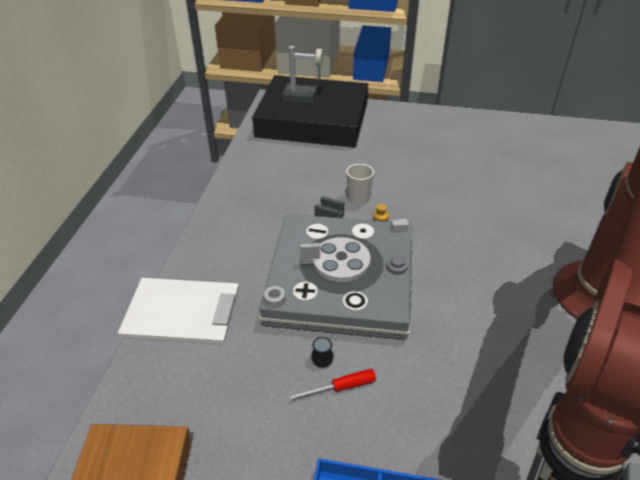

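The top view shows the cross at (253,225), bar (349,218), ring (249,278), dot (361,271), button (307,317), wheel hub (303,253) and tab (296,215). The side view agrees. The cross is the +55° disc, and the tab is near +10°.

```bash
cat > h.py <<'E'
from workcell import ctrl
import cv2, numpy as np
def ray(n,uv,z):
    c=ctrl.calibration(n); d=c["attitude"]@np.linalg.solve(c["mtx"],[uv[0],uv[1],1.]); p=c["position"]
    return p+d*(z-p[2])/d[2]
def pix(n,P):
    c=ctrl.calibration(n); q=c["mtx"]@(c["attitude"].T@(np.asarray(P)-c["position"])); return q[:2]/q[2]
def discs(im,n,seeds,z=.062):
    g=im.min(2); out=[]
    for s in seeds:
        m=np.zeros_like(g); cv2.circle(m,s,22,255,-1)
        b=((g>140)&(m>0)).astype(np.uint8)
        cs=cv2.findContours(b,cv2.RETR_EXTERNAL,cv2.CHAIN_APPROX_NONE)[0]
        h=cv2.convexHull(np.vstack([c for c in cs if cv2.contourArea(c)>15]))
        e=cv2.fitEllipse(h); out.append(ray(n,e[0],z)); print(n,s,np.round(e[0],1),np.round(e[1],1),out[-1].round(4))
    return np.array(out)
E
python3 - <<'E'
from h import *
import math
S={"top":[(253,225),(349,218),(249,278),(361,271)],"side":[(305,291),(317,231),(355,300),(363,231)]}
ang=np.radians([55,-55,110,-110])
for n in S:
    im=ctrl.capture(n); D=discs(im,n,S[n])[:,:2]
    # rigid fit
    M=np.c_[np.cos(ang),np.sin(ang)]*.11
    A=M-M.mean(0);B=D-D.mean(0); th=math.atan2((A[:,0]*B[:,1]-A[:,1]*B[:,0]).sum(),(A*B).sum())
    R=np.array([[math.cos(th),-math.sin(th)],[math.sin(th),math.cos(th)]]); t=D.mean(0)-R@M.mean(0)
    print(n,"pivot",t.round(4),"yaw",math.degrees(th),"res mm",((D-M@R.T-t)*1e3).round(1).tolist())
    print("button",t+R@[-.116,0])
    cv2.imwrite(f"pics/{n}_c.png",cv2.resize(im[170:345,215:395] if n=="top" else im[205:345,250:420],None,fx=3.4,fy=3.4,interpolation=2)[:,:,::-1])
E
```

```text
top (253, 225) [253.  224.1] [23.6 24.5] [0.6088 0.153  0.062 ]
top (349, 218) [348.9 218.1] [23.4 24.3] [ 0.6188 -0.0272  0.062 ]
top (249, 278) [248.2 277.9] [10.1 10.6] [0.5075 0.1604 0.062 ]
top (361, 271) [360.4 270.6] [24.5 25.1] [ 0.5191 -0.0464  0.062 ]
top pivot [0.5508 0.0592] yaw 3.244526655675023 res mm [[0.1, 0.3], [-0.1, -0.0], [0.0, 0.0], [-0.0, -0.3]]
button [0.43501545 0.05268084]
side (305, 291) [304.7 290.5] [19.4 25.8] [0.6092 0.1552 0.062 ]
side (317, 231) [318.  235.8] [24.6 43.5] [ 0.6138 -0.0087  0.062 ]
side (355, 300) [354.9 300.3] [19.7 26.3] [0.5074 0.1627 0.062 ]
side (363, 231) [360.3 237.8] [30.4 34.4] [ 0.5215 -0.0191  0.062 ]
side pivot [0.5502 0.072 ] yaw 2.6500443078903335 res mm [[0.1, -9.7], [-3.7, 6.4], [-0.5, -10.7], [4.0, 14.0]]
button [0.43436855 0.06658687]
```

View pics/top_c.png

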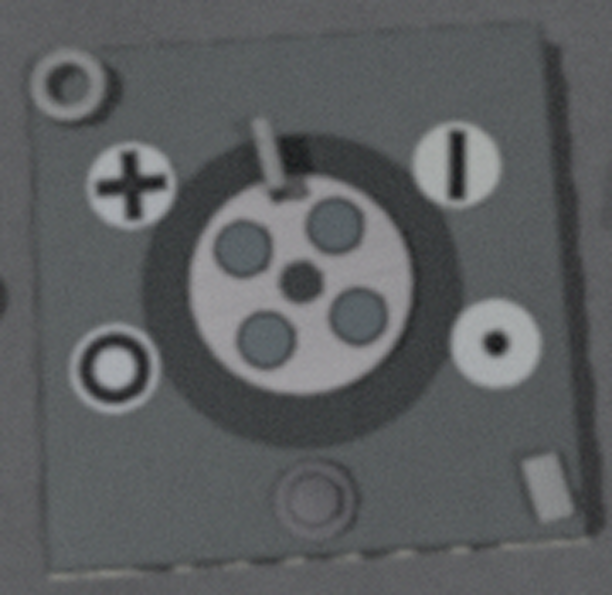

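The crop shows the tab's top edge running from about (258,122) to (280,190), which is (290.9,205.9) to (297.4,225.9) in full-image pixels. The disc fit from the top view closes to 0.3 mm. The side view's cross and ring agree with it to about 2 mm; the bar and dot masks there were polluted.

```bash
cat >> h.py <<'E'
PIV=np.array([.5506,.0597]); YAW=np.radians(3.24)
def tabang(uvo,uvi,n="top"):
    o=ray(n,uvo,.115)[:2];i=ray(n,uvi,.115)[:2]
    d=o-PIV; e=o-i
    print("tab radii",np.linalg.norm(o-PIV).round(4),np.linalg.norm(i-PIV).round(4),"world ang: mid",np.degrees(np.arctan2(*((o+i)/2-PIV)[::-1])).round(2),"edge",np.degrees(np.arctan2(e[1],e[0])).round(2))
def wpt(r,phi,off):   # phi world deg, off = tangential offset (m, + = ccw)
    p=np.radians(phi); return PIV+r*np.array([np.cos(p),np.sin(p)])+off*np.array([-np.sin(p),np.cos(p)])
def rows(targets):    # list of (x,y,z,xaxis world angle deg) -> mm shifts in tool axes, turn rad
    s=ctrl.sense(); R=np.array(s["ee_rot"]); p=np.array(s["eef_pos"]); a0=np.degrees(np.arctan2(R[1,0],R[0,0]))
    for x,y,z,a in targets:
        d=R.T@(np.array([x,y,z])-p)*1e3; t=-np.radians((a-a0+180)%360-180)
        print(np.round(d,1).tolist(),round(t,3))
E
python3 - <<'E'
from h import *
tabang((290.9,205.9),(297.4,225.9))
print([pix("top",[*wpt(r,13,0),.115]).round(1) for r in(.045,.085)])
a=8
T=[(*wpt(.066,12,-.045),.236,102),(*wpt(.066,12,-.045),.106,102)]
print(T); rows(T)
E
```

```text
tab radii 0.0813 0.0431 world ang: mid 12.97 edge 17.48
[array([296.3, 225. ]), array([291.2, 203.7])]
[(np.float64(0.6245137677352304), np.float64(0.029405529560950862), 0.236, 102), (np.float64(0.6245137677352304), np.float64(0.029405529560950862), 0.106, 102)]
[-570.1, -393.1, -0.4] 0.986
[-570.1, -392.9, 129.6] 0.986
```

Emit:
carry_out(
  steps=[
    [-570, -393, 0, 0.986, -1],
    [-570, -393, 0, 0.986, -1],
    [-570, -393, 0, 0.986, -1],
    [-570, -393, 0, 0.986, -1],
    [-570, -393, 0, 0.986, -1],
    [-570, -393, 0, 0.986, -1],
    [-570, -393, 0, 0.986, -1],
    [-570, -393, 0, 0.986, -1],
    [-570, -393, 0, 0.986, -1],
    [-570, -393, 0, 0.986, -1],
    [-570, -393, 0, 0.986, -1],
    [-570, -393, 0, 0.986, -1],
    [-570, -393, 0, 0.986, -1],
    [-570, -393, 0, 0.986, -1],
    [-570, -393, 0, 0.986, -1],
  ],
  grip_force=5,
)

```text
clock: 2.08
eef_pos: [0.624, 0.032, 0.2358]
ee_rot: [[-0.211, 0.978, -0.0], [0.978, 0.211, 0.001], [0.001, -0.0, -1.0]]
force: [-0.2, 0.2, 0.7]
width: 0.0003
grasp_force: 0.0
```

Emit:
carry_out(
  steps=[
    [0, 0, 50, 0, -1],
    [0, 0, 90, 0, -1],
    [0, 0, 115, 0, -1],
    [0, 0, 129, 0, -1],
    [0, 0, 129, 0, -1],
    [0, 0, 129, 0, -1],
  ],
)

```text
clock: 2.82
eef_pos: [0.6254, 0.03, 0.1079]
ee_rot: [[-0.208, 0.978, 0.002], [0.978, 0.208, 0.0], [-0.0, 0.002, -1.0]]
force: [-0.3, 0.0, -0.0]
width: 0.0004
grasp_force: 0.0
```

```bash
python3 - <<'E'
from h import *
s=ctrl.sense(); print(s["eef_pos"],s["force"])
cv2.imwrite("pics/s1.png",cv2.resize(ctrl.capture("side")[170:345,230:440],None,fx=3.4,fy=3.4,interpolation=2)[:,:,::-1])
rows([(*wpt(.066,f,-.013),.107,f+90) for f in [0,4,8]+list(np.arange(11,52,3))])
E
```

```text
[0.62544204 0.03000787 0.10793815] [-0.32662537  0.03018312 -0.02284998]
[18.3, -5.2, 1.0] 0.209
[22.6, -3.5, 1.0] 0.139
[27.1, -2.2, 1.1] 0.07
[30.5, -1.3, 1.1] 0.017
[34.0, -0.7, 1.1] -0.035
[37.5, -0.2, 1.1] -0.087
[41.0, 0.1, 1.1] -0.14
[44.5, 0.2, 1.0] -0.192
[48.0, 0.1, 1.0] -0.245
[51.6, -0.2, 1.0] -0.297
[55.0, -0.6, 1.0] -0.349
[58.5, -1.3, 1.0] -0.402
[61.9, -2.1, 1.0] -0.454
[65.3, -3.1, 1.0] -0.506
[68.6, -4.2, 1.0] -0.559
[71.9, -5.6, 1.0] -0.611
[75.1, -7.1, 1.0] -0.663
```

View pics/s1.png

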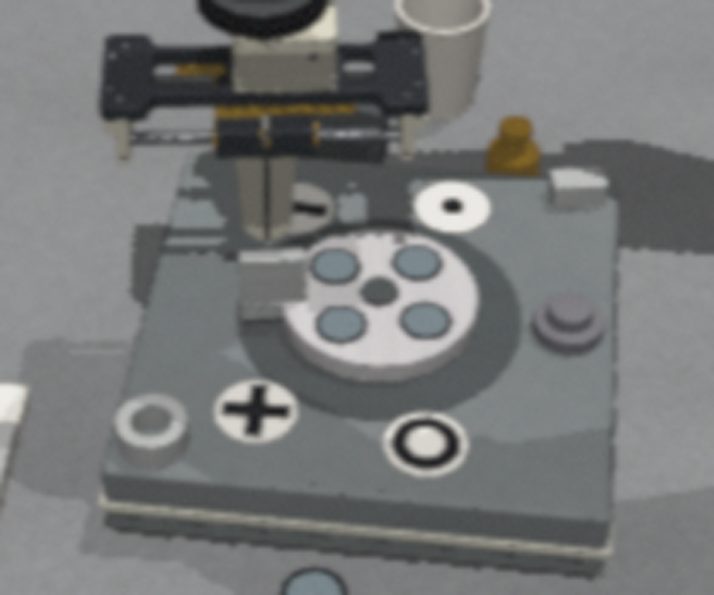

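The side crop shows the closed fingers (265,200) standing clear behind the tab (270,280), on the side away from the cross. Next I push.

Emit:
carry_out(
  steps=[
    [9, -3, 1, 0.15, -1],
    [18, -5, 1, 0.209, -1],
    [22.5, -3.5, 1, 0.14, -1],
    [27, -2, 1, 0.07, -1],
    [30.5, -1.3, 1, 0.017, -1],
    [34, -0.7, 1, -0.035, -1],
    [37.5, -0.2, 1, -0.087, -1],
    [41, 0, 1, -0.14, -1],
    [44.5, 0.2, 1, -0.192, -1],
    [48, 0, 1, -0.245, -1],
    [51.5, -0.2, 1, -0.297, -1],
    [55, -0.6, 1, -0.35, -1],
    [58.5, -1.3, 1, -0.4, -1],
    [62, -2, 1, -0.454, -1],
    [65.3, -3, 1, -0.506, -1],
    [68.6, -4.2, 1, -0.56, -1],
    [72, -5.6, 1, -0.611, -1],
    [75, -7, 1, -0.663, -1],
    [75, -7, 1, -0.663, -1],
  ],
)

```text
clock: 5.25
eef_pos: [0.6015, 0.1024, 0.1055]
ee_rot: [[-0.766, 0.642, -0.001], [0.642, 0.766, 0.001], [0.001, -0.0, -1.0]]
force: [2.0, 0.3, 0.2]
width: 0.0006
grasp_force: 0.8
```

```bash
python3 - <<'E'
from h import *
s=ctrl.sense(); R=s["ee_rot"]; print(s["eef_pos"],s["force"],np.degrees(np.arctan2(R[1][0],R[0][0]))-90)
for f in (50,52,54,58.24): print(f,[pix("side",[*wpt(r,f,0),z]).round(1) for r,z in((.045,.115),(.085,.115),(.11,.062))])
cv2.imwrite("pics/s2.png",cv2.resize(ctrl.capture("side")[205:345,250:420],None,fx=4,fy=4,interpolation=2)[:,:,::-1])
rows([(*wpt(.066,f,-.013),.107,f+90) for f in np.arange(51,60)]+[(*wpt(.066,40,-.013),.107,140)])
E
```

```text
[0.60145849 0.10243043 0.10549092] [1.95388846 0.27026077 0.19323679] 50.03822669066727
50 [array([324.9, 252.3]), array([309.2, 261.3]), array([299.9, 285.7])]
52 [array([325.4, 252.7]), array([310.2, 262.1]), array([301.1, 286.7])]
54 [array([325.9, 253.1]), array([311.2, 262.9]), array([302.4, 287.8])]
58.24 [array([327.1, 253.9]), array([313.5, 264.4]), array([305.2, 289.9])]
[-0.3, 1.1, -1.7] -0.018
[0.9, 1.3, -1.7] -0.035
[2.0, 1.5, -1.6] -0.053
[3.2, 1.6, -1.6] -0.07
[4.3, 1.8, -1.6] -0.087
[5.5, 1.9, -1.6] -0.105
[6.7, 2.0, -1.6] -0.122
[7.9, 2.1, -1.6] -0.14
[9.0, 2.1, -1.6] -0.157
[-12.7, -2.4, -1.7] -0.0
```

View pics/s2.png

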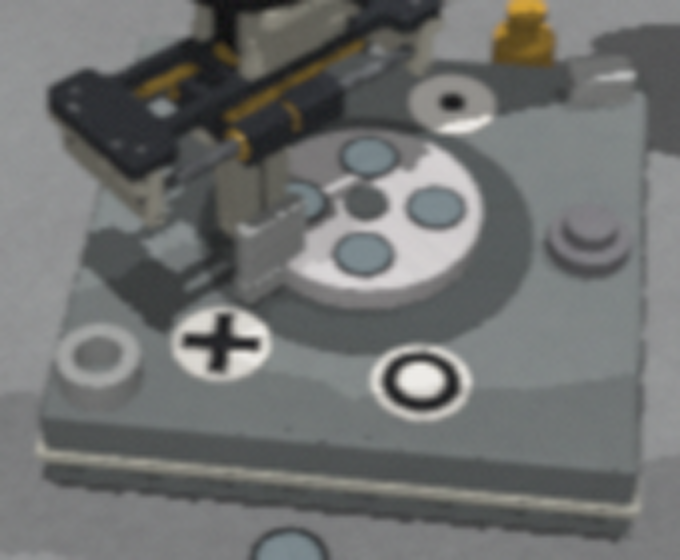

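The tab in the side crop runs from its outer corner (238,232) to its inner one (302,200), about 52°, with fingers behind it at a ~2 N push. I'll push another 6° or so, then back off, lift and look.

Emit:
carry_out(
  steps=[
    [2, 1.5, 0, -0.053, -1],
    [4.3, 1.8, 0, -0.087, -1],
    [5.5, 1.9, 0, -0.105, -1],
    [6.7, 2, 0, -0.122, -1],
    [6.7, 2, 0, -0.122, -1],
    [6.7, 2, 0, -0.122, -1],
    [-12, 2, 0, -0.122, -1],
    [-18, 2, -20, -0.122, -1],
    [-18, 2, -70, -0.122, -1],
    [-18, 2, -120, -0.122, -1],
    [-18, 2, -120, -0.122, -1],
  ],
)

```text
clock: 6.68
eef_pos: [0.6209, 0.0914, 0.2307]
ee_rot: [[-0.838, 0.546, 0.011], [0.546, 0.838, 0.002], [-0.008, 0.007, -1.0]]
force: [-0.3, -0.0, -0.8]
width: 0.0005
grasp_force: 0.0
```

```bash
python3 - <<'E'
from h import *
rows([(.48,.36,.235,148),(.55,-.25,.235,148),(.435,.053,.235,148)])
s=ctrl.sense(); print(s["eef_pos"])
E
```

```text
[264.6, 148.1, -5.3] -0.019
[-127.1, -324.7, -5.7] -0.019
[134.7, -133.6, -6.4] -0.019
[0.62085838 0.09142268 0.23073188]
```

Emit:
carry_out(
  steps=[
    [265, 148, -5, -0.02, -1],
    [265, 148, -5, -0.02, -1],
    [265, 148, -5, -0.02, -1],
    [265, 148, -5, -0.02, -1],
    [265, 148, -5, -0.02, -1],
    [265, 148, -5, -0.02, -1],
    [265, 148, -5, -0.02, -1],
  ],
)

```text
clock: 7.55
eef_pos: [0.4763, 0.3593, 0.2298]
ee_rot: [[-0.849, 0.529, -0.001], [0.529, 0.849, -0.002], [-0.001, -0.002, -1.0]]
force: [0.6, -1.0, -0.5]
width: 0.0005
grasp_force: 0.0
```

```bash
python3 - <<'E'
from h import *
s=ctrl.sense(); print(s["eef_pos"])
im=ctrl.capture("top")
for f in (54,56,58.24,60): print(f,[pix("top",[*wpt(r,f,0),z]).round(1) for r,z in((.045,.115),(.085,.115),(.11,.062))])
cv2.imwrite("pics/t3.png",cv2.resize(im[190:290,225:355],None,fx=6,fy=6,interpolation=2)[:,:,::-1])
E
```

```text
[0.47633711 0.35927112 0.2297658 ]
54 [array([281.4, 234.8]), array([263.2, 221.9]), array([255.4, 220.7])]
56 [array([280.9, 235.5]), array([262.2, 223.3]), array([254.2, 222.3])]
58.24 [array([280.3, 236.3]), array([261.2, 224.8]), array([252.9, 224.2])]
60 [array([279.9, 237. ]), array([260.4, 226.1]), array([252. , 225.7])]
```

View pics/t3.png

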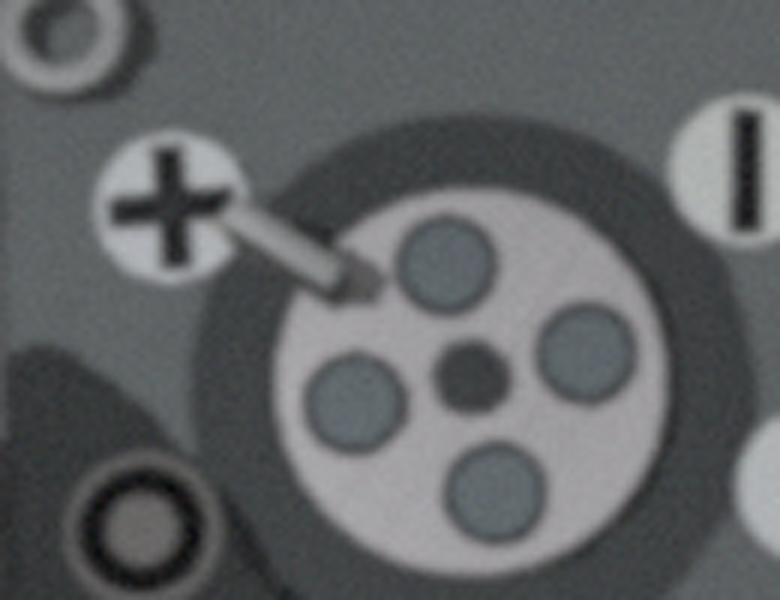

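The tab's top edge runs from about (225,213) to (335,280) in the crop, full-image (262.5,225.5) to (280.8,236.7). It points at the cross (170,207). I'll quantify that and plan the button approach. Button top: 116 mm out on the box's -x side.

```bash
python3 - <<'E'
from h import *
tabang((262.5,225.5),(280.8,236.7))
for h in ((446,266),(585,352),(495,492),(355,403)):
    d=ray("top",(h[0]/6+225,h[1]/6+190),.080)[:2]-PIV; print("hole",np.hypot(*d).round(4),np.degrees(np.arctan2(d[1],d[0])).round(1))
c=ray("top",(472/6+225,377/6+190),.081); print("hub",c)
# button from both views (full-frame pixel of top face), trial heights
print([ray("top",(313/3.4+215,495/3.4+170),z).round(4) for z in(.066,.07,.075)],[ray("side",(584/4+250,225/4+205),z).round(4) for z in(.066,.07,.075)])
rows([(*wpt(.116,183.24,0),.23,148),(*wpt(.116,183.24,0),.105,148)])
E
```

```text
tab radii 0.0823 0.044 world ang: mid 58.2 edge 57.75
hole 0.0347 9.8
hole 0.037 -78.9
hole 0.0365 -166.3
hole 0.0345 103.4
hub [0.55012896 0.05779517 0.081     ]
[array([0.4376, 0.0525, 0.066 ]), array([0.4374, 0.0524, 0.07  ]), array([0.4372, 0.0523, 0.075 ])] [array([0.438 , 0.0439, 0.066 ]), array([0.4379, 0.048 , 0.07  ]), array([0.4379, 0.0531, 0.075 ])]
[-126.2, -281.1, 0.6] -0.001
[-126.1, -280.9, 125.6] -0.001
```

The tab lies at 58.2° against a target of 58.24°, and the holes give about 57°, so it is square to the cross. The button top comes out at z≈0.075 near (0.4355, 0.053), in agreement with the geometry.

Emit:
carry_out(
  steps=[
    [-126.5, -280, 0, 0, -1],
    [-126.5, -280, 0, 0, -1],
    [-126.5, -280, 0, 0, -1],
    [-126.5, -280, 0, 0, -1],
    [-126.5, -280, 0, 0, -1],
    [-126.5, -280, 0, 0, -1],
    [-126.5, -280, 0, 0, -1],
    [-126.5, -280, 0, 0, -1],
    [-126.5, -280, 50, 0, -1],
    [-126.5, -280, 100, 0, -1],
    [-126.5, -280, 125, 0, -1],
    [-126.5, -280, 125, 0, -1],
    [-126.5, -280, 125, 0, -1],
  ],
)

```text
clock: 9.22
eef_pos: [0.4361, 0.0566, 0.1064]
ee_rot: [[-0.85, 0.527, 0.002], [0.527, 0.85, 0.0], [-0.001, 0.001, -1.0]]
force: [0.7, 0.2, 0.3]
width: 0.0005
grasp_force: 0.0
```

```bash
python3 - <<'E'
from h import *
s=ctrl.sense(); print(s["eef_pos"],s["force"])
rows([(.4355,.053,.093,148)])
cv2.imwrite("pics/s4.png",cv2.resize(ctrl.capture("side")[205:325,280:430],None,fx=5,fy=5,interpolation=2)[:,:,::-1])
E
```

```text
[0.43605002 0.05655712 0.10635779] [0.66300778 0.19925016 0.28071823]
[-1.4, -3.3, 13.4] 0.003
```

View pics/s4.png

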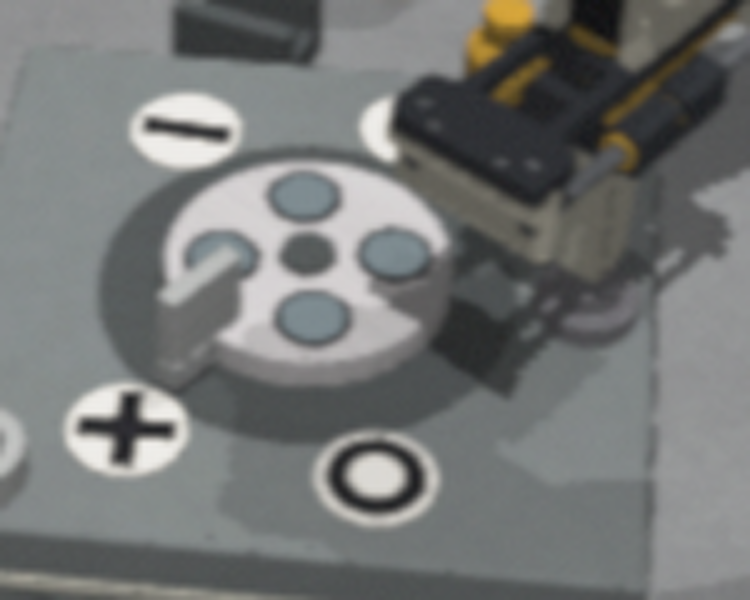

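The fingers (590,270) are above the button (600,310), and the tab still faces the cross (127,430). Pressing down slowly, watching the force.

Emit:
carry_out(
  steps=[
    [-1.5, -3, 4, 0, -1],
    [-1.5, -3, 9, 0, -1],
    [-1.5, -3, 13, 0, -1],
    [-1.5, -3, 15, 0, -1],
    [-1.5, -3, 17, 0, -1],
    [-1.5, -3, 17, 0, -1],
  ],
)

```text
clock: 10.02
eef_pos: [0.4357, 0.052, 0.0926]
ee_rot: [[-0.848, 0.529, 0.003], [0.529, 0.848, 0.0], [-0.002, 0.002, -1.0]]
force: [-7.0, -2.6, 42.4]
width: 0.0007
grasp_force: 20.8
```

Already hard against something. I'll back off in small steps to see the spring range.

Emit:
carry_out(
  steps=[
    [0, 0, -3, 0, -1],
    [0, 0, -3.5, 0, -1],
    [0, 0, -3.5, 0, -1],
  ],
)

```text
clock: 10.4
eef_pos: [0.4355, 0.052, 0.0932]
ee_rot: [[-0.849, 0.529, 0.002], [0.529, 0.849, -0.0], [-0.002, 0.001, -1.0]]
force: [-1.9, -1.5, 12.3]
width: 0.0006
grasp_force: 5.8
```

Emit:
carry_out(
  steps=[
    [0, 0, -2, 0, -1],
    [0, 0, -2, 0, -1],
  ],
)

```text
clock: 10.65
eef_pos: [0.4355, 0.052, 0.0945]
ee_rot: [[-0.849, 0.529, 0.002], [0.529, 0.849, -0.0], [-0.001, 0.001, -1.0]]
force: [-0.4, -1.5, 4.6]
width: 0.0003
grasp_force: 2.1
```

Emit:
carry_out(
  steps=[
    [0, 0, -2, 0, -1],
    [0, 0, -2, 0, -1],
  ],
)

```text
clock: 10.9
eef_pos: [0.4355, 0.0521, 0.0963]
ee_rot: [[-0.849, 0.529, 0.001], [0.529, 0.849, -0.0], [-0.001, 0.0, -1.0]]
force: [1.3, -2.2, 3.1]
width: 0.0005
grasp_force: 1.5
```

Emit:
carry_out(
  steps=[
    [0, 0, -3, 0, -1],
    [0, 0, -3, 0, -1],
  ],
)

```text
clock: 11.15
eef_pos: [0.4347, 0.0528, 0.0991]
ee_rot: [[-0.849, 0.528, -0.0], [0.528, 0.849, 0.0], [0.001, 0.0, -1.0]]
force: [1.0, -0.1, 0.9]
width: 0.0007
grasp_force: 0.7
```

The readings give 5 N falling to zero over about 6 mm of spring travel, so the button was fully down against its stop. Now I release and retract, then check.

Emit:
carry_out(
  steps=[
    [0, 0, -10, 0, -1],
    [0, 0, -50, 0, -1],
    [0, 0, -110, 0, -1],
    [0, 0, -135, 0, -1],
    [50, 100, -135, 0, -1],
    [80, 200, -135, 0, -1],
    [126, 280, -135, 0, -1],
    [126, 280, -135, 0, -1],
    [126, 280, -135, 0, -1],
    [126, 280, -135, 0, -1],
    [126, 280, -135, 0, -1],
  ],
)

```text
clock: 12.52
eef_pos: [0.4752, 0.3556, 0.2337]
ee_rot: [[-0.849, 0.528, -0.002], [0.528, 0.849, -0.002], [0.0, -0.003, -1.0]]
force: [1.3, -0.1, 0.2]
width: 0.0006
grasp_force: 0.0
```

```bash
python3 - <<'E'
from h import *
s=ctrl.sense(); print(s["clock"],s["eef_pos"],s["force"])
im=ctrl.capture("top")
cv2.imwrite("pics/t5.png",cv2.resize(im[170:350,150:500],None,fx=2.2,fy=2.2,interpolation=2)[:,:,::-1])
cv2.imwrite("pics/t6.png",cv2.resize(im[190:290,225:355],None,fx=6,fy=6,interpolation=2)[:,:,::-1])
E
```

```text
12.525 [0.47521242 0.35558297 0.23372161] [ 1.28630685 -0.05660921  0.16168534]
```

View pics/t5.png

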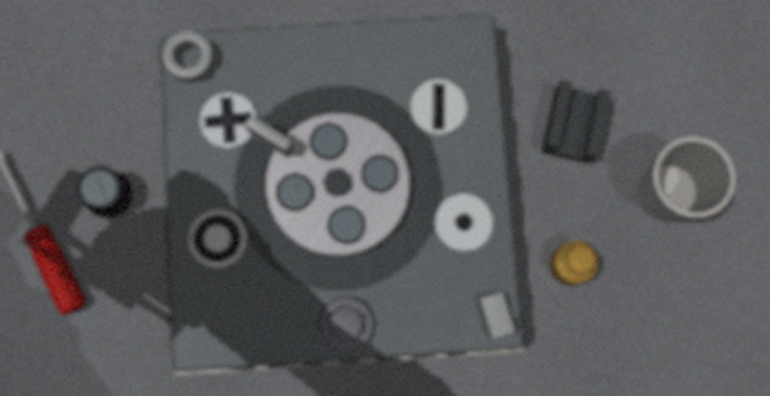

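View pics/t6.png

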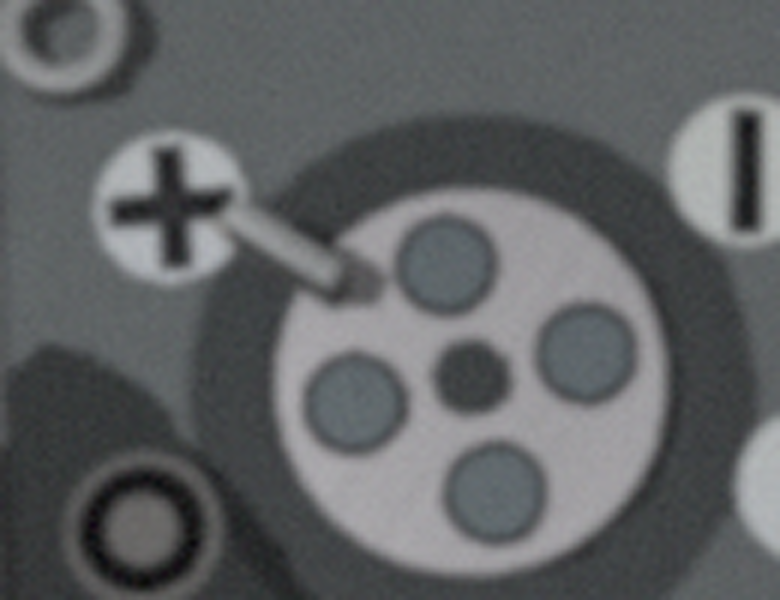

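The tab end is still at (225,213), pointing at the cross (170,207) just as before the press. The loose items are where they were and the arm is clear, so I'm handing in.

```bash
python3 -c "
from workcell import ctrl
print(ctrl.hand_in())"
```

```text
the job is handed in; nothing more can be done
None
```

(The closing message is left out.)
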